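# Wind the camera and hold the test tile up for its photograph

### The job

Photograph the test tile: swing the film-wind lever on top of the bench camera all the way to its stop and release it so that it springs back. Then flip the kickstand on the tile frame over centre so that it stays fully down, and swing the forward-leaning frame up until it is upright. Nothing else keeps the frame from tipping forward, so finish while still holding it upright and still with the gripper, leaving the other things on the bench where they are.

Things in the scene. Friction and masses are not known exactly. Their poses are not given: they have to be found in the camera images.
- camera: Film camera fixed to the bench on a post and plate; origin under its middle at bench level. Black and silver body 140 mm along x, 36 mm along y, top plate 140 mm above the bench, lens along -y (towards the tile frame). A viewfinder hump stands 17 mm above the top plate, from x = -7 mm to +31 mm.
- easel: Dark steel base plate of the tile easel, fixed to the bench, 12 mm thick; origin under the hinge at bench level. It reaches 132 mm to -x, 102 mm to +x, 95 mm to +y and 105 mm to -y. The tile frame is hinged on it; +y is the front, towards the camera.
- lever_pivot (a point): On the camera's top plate (140 mm above the bench), on the upright axis of the wind lever. It lies 45 mm towards -x from the camera's middle, midway in its depth. Axes are the camera's, z up.
- lever_tip (a point): Top centre of the lever's thumb pin: an upright black pin, 10 mm diameter, at 50 mm from the pivot axis. Its top is 29 mm above the top plate; the pin goes down to 5 mm above the plate. A flat arm 10 mm wide joins it to the pivot (from 5 to 9 mm above the plate; its hub, 22 mm across, reaches 10 mm).
- lever (a joint): Wind lever angle, rad: 0 at rest, with the pin straight towards the camera's +y (behind the camera); grows counter-clockwise seen from above, the pin moving towards the camera's -x; stop at 1.7. A spring returns it to 0 when released (about 0.08 N m at the stop, so 1.6 N at the pin).
- frame_hinge (a point): Middle of the level hinge axis at the foot of the tile frame, 30 mm above the bench. Axes are the easel's: x along the hinge, +y the front (tile side, towards the camera), z up.
- frame_top (a point): Middle of the top edge of the tile frame, 250 mm from the hinge axis along the frame (8 mm in front of the axis). Wooden frame 180 mm wide (x) and 14 mm thick (y, this point is mid-thickness); the plain top rail is 40 mm high, below it a tile 145 mm tall stands 5 mm proud of the front. Axes turn with the frame: z along the frame's upward direction, y its front normal.
- frame (a joint): Lean of the frame, rad: 0 upright; negative leans to the front (easel +y), stop at -0.45, where it starts; positive leans backwards. About 0.85 kg on an almost free hinge: let go when upright it tips forward by itself (0.1 N m when upright, growing to about 0.5 N m at the stop).
- kick_pivot (a point): Pivot of the kickstand on the frame's -x side, 115 mm to -x of the frame's middle and 25 mm clear of its side edge, 110 mm above the hinge along the frame. Axes turn with the frame.
- kick_foot (a point): Centre of the kickstand's 16 mm rubber foot, 134 mm from the pivot; the leg is a straight 10 mm rod. It swings in the plane across the frame (axis parallel to the hinge).
- kickstand (a joint): Kickstand angle relative to the frame, rad: 0 folded, pointing up along the frame's side; grows as the foot swings to the back (easel -y) and then down; stop at 2.65, fully down (with the frame upright the foot then stands on the base plate). An over-centre spring pulls it back to 0 below 1.1 rad and snaps it down beyond; it takes about 1.5 N at 100 mm from the pivot.
- mug: blue ceramic mug, 80 mm across, 92 mm tall, near the robot; origin at the middle of its underside. A bystander, to be left alone.
- paintbrush: paintbrush 175 mm long, 12 mm thick, lying between camera and easel; origin at the middle of its underside. A bystander, to be left alone.
- jar: glass jar with steel lid, 64 mm across, 85 mm tall; origin at the middle of its underside. A bystander, to be left alone.
- bowl: white bowl 110 mm across, 45 mm tall; origin at the middle of its underside. A bystander, to be left alone.
- spare_tile: bare terracotta tile 100 x 100 x 12 mm lying flat; origin at the middle of its underside. A bystander, to be left alone.
- flux_pot: small can 54 mm across, 60 mm tall; origin at the middle of its underside. A bystander, to be left alone.

How it is judged (in metres and radians):
On the way, in this order (a step that is already met when the one before it is completed fails the run):
1. the wind lever is swung to its stop (value of joint lever above 1.6 rad), for 0.05 s.
2. the lever is released and has sprung back (value of joint lever below 0.12 rad and contact force between the fingers and lever below 0.05 N), for 0.1 s.
3. the kickstand is fully down (value of joint kickstand above 2.5 rad), for 0.2 s.
4. the frame is held upright by the gripper (value of joint frame between -0.06 and 0.06 rad and contact force between the fingers and frame above 0.15 N), for 0.2 s.
At the end, for the whole second after the job is handed in: At the end the gripper still touches the tile frame with over 0.15 N and keeps it still, upright within 0.06 rad (3.4 degrees); the kickstand is fully down (over 2.5 rad) and the wind lever back at rest (under 0.12 rad) (all of step 4 and value of joint kickstand above 2.5 rad and value of joint lever below 0.12 rad and velocity of joint frame between -0.1 and 0.1 rad/s); the arm keeps its last pose, push and grip.
It fails at once if a bystander is moved by more than 30 mm (distance of any of mug, paintbrush, jar, bowl, spare_tile, flux_pot from where it was at the start of the episode above 0.03 m).
It also fails if it takes over 67 s, if anything falls off the work surface, if the arm or the gripper's body presses on something with over 40 N, if the wrist force passes 120 N, or if a joint passes its speed limit or range.

### The arm

A 6-joint arm with a two-finger parallel gripper is mounted at the origin on the work surface. World frame = base frame: x ahead of the robot, y to its left, z up, the work surface at z = 0. Lengths are in mm, angles in rad, forces in N, time in s.
With the tool pointing down it reaches from about 250 to 775 mm from the base axis. Payload 4 kg.
Tool frame: the origin (TCP) lies midway between the tips of the shut fingers; the grasp point (between the pads) lies 19 mm behind it; z points along the fingers, y is the line along which they close (so a half turn about z gives the same grasp; the last joint's range is limited). The gripper opens to 94 mm and grips with 3 to 60 N. Pads are 16 mm wide; open, the fingers measure 119 mm over their backs; the gripper's body (75 mm by 177 mm) begins 78 mm behind the grasp point.
Start: joints at [-1.261, 0.087, 1.371, -0, 1.684, -0.103], TCP at [220.646, -503.821, 205.506] pointing down, gripper open.
Joint ranges: [-3.1, 3.1], [-0.76, 2.03], [0.27, 2.55], [-1.08, 4.22], [0.17, 2.65], [-2.57, 2.57]. Speed limits (rad/s): [2.79, 2.79, 3.14, 3.14, 3.14, 3.14].

### API

Orientations are given as a unit quaternion [w, x, y, z].
In Python, from plant import ctrl, vision, ticket gives the robot as it stands (ctrl), with the cameras (vision) and the job (ticket).
- The arm moves only by the tool nudge_tcp, called after ">>>" as name(argument=value, ...) on one line, values as JSON. Schema: {"type":"object","properties":{"ticks":{"type":"array","items":{"type":"array","prefixItems":[{"type":"array","items":{"type":"number"},"minItems":3,"maxItems":3},{"type":"array","items":{"type":"number"},"minItems":3,"maxItems":3}],"minItems":2,"maxItems":2},"minItems":1,"maxItems":20},"aperture":{"type":"number"},"force":{"type":"number"},"only":{"type":"string"},"quiet":{"type":"boolean"},"lines":{"type":"string"}},"required":["ticks"],"additionalProperties":false}. ticks is a list of rows, 1 to 20 of them, each written [[dx, dy, dz], [rx, ry, rz]]: dx, dy, dz in mm, then a rotation vector rx, ry, rz in rad; each row is the pose to reach, as a shift and turn from the pose commanded when the call began, along the tool's axes at that moment; what a row does not reach only later rows make up. A row lasts 1/12 s, in which the tool goes at most 41.7 mm and 0.125 rad, less where a joint would pass 70% of its speed; a pose out of reach is approached as far as the arm can. aperture is the finger opening in mm, set as the call begins (left out keeps the last). The fingers move at their own pace and stop on an object; force is the grip in N (left out, the last holds). Time passes only in rows, so rows that do not move let the fingers close. The tool returns the time, the measured TCP pose, the force, the opening and the grip force at its end. only (a regular expression) keeps the lines of the reply that match it, lines (a string "A,B") keeps lines A to B, and quiet returns only ok. Input that does not fit is refused with a message, and nothing moves.
- ctrl.get_state(): the state, without advancing time (a new reading comes with each control period).
- vision.get_image(name): name is "scene" or "top" or "wrist"; returns a dict with "color" (480x640x3 uint8, blue, green, red), "K" (3x3 intrinsics, pixels), "k1" (the pictures are not rectified: a ray, as slopes to the right and down, at radius r is drawn at 1 + k1 r^2 times it, then the intrinsics apply), "rvec" (rotation vector, rad) and "tvec" (3), from world to camera coordinates, as OpenCV has them. Camera axes: x right, y down, z forward; pixel columns grow to the right and rows downward; lengths in mm; the calibration is good to about 2 mm. A picture is of the moment at which its call begins. There is no depth.
- ticket.job_done(): hands the job in; it is judged then, once.
The state is a dict: "clock": time; "joint_pos": joint angles; "qd": joint speeds; "joint_efforts": joint torques, N m; "position": TCP position; "tool_rot": TCP orientation; "ft_force": force on the tool from outside, world axes, zero at the start; "ft_torque": the same for the moment, N m; "finger_gap": finger opening in mm; "gripper_force": force on a finger pad.
Only numpy, scipy, OpenCV 4.12 (cv2) and the standard library are available. Lean on these libraries where they do the work, as an engineer would, in place of code of your own. Each camera call takes 0.05 s, during which the arm holds its last target. There are 200 camera calls.

## Working session

There is one attempt and no reset: what is moved stays moved. The work goes in short steps, Python scripts to look and compute and a tool call to move; the robot and the scene stay as the last step left them, time stands still between calls to the robot, and variables do not carry over. Pictures are saved under pics/ and viewed, at most 10 in all, crops included, and the job is handed in when it is done.

```bash
ls; mkdir -p pics; python3 - <<'E'
from plant import ctrl, vision, ticket
import cv2
for n in("scene","top"):
    d=vision.get_image(n); cv2.imwrite(f"pics/{n}0.png",d["color"]); print(n,d["K"],d["k1"],d["rvec"],d["tvec"])
print(ctrl.get_state())
E
```

```text
pics
plant.py
scene [[571.06272419   0.         315.03043964]
 [  0.         571.06272419 244.00446193]
 [  0.           0.           1.        ]] -0.05432226165281049 [ 1.8375934   1.90570499 -0.62822611] [  81.64813749 -340.422669   1755.76814219]
top [[623.30836698   0.         317.29457017]
 [  0.         623.30836698 236.31265251]
 [  0.           0.           1.        ]] 0.07355161819870479 [ 2.09049404 -2.15208491  0.18261202] [ -41.40548593  586.93218918 1387.92432176]
{'clock': 0.1, 'joint_pos': array([-1.26110274e+00,  8.79088258e-02,  1.37205438e+00, -1.87724671e-05,
        1.68359508e+00, -1.03114031e-01]), 'qd': array([-0.00131992, -0.00163011, -0.00441848,  0.00094434,  0.00092461,
       -0.0001125 ]), 'joint_efforts': array([ 3.34518023e-03, -3.41251910e+01, -3.03302300e+01,  7.19637517e-02,
        3.03629483e-02, -9.17917032e-05]), 'position': array([ 220.48743129, -503.35113057,  204.43078732]), 'tool_rot': array([-9.76615561e-04,  9.78773992e-01,  2.04940251e-01, -1.10612276e-04]), 'ft_force': array([ 0.23478362,  0.39326412, -0.57389753]), 'ft_torque': array([-0.01796902,  0.00579124, -0.01167423]), 'gripper_force': 0.0, 'finger_gap': 93.79771788732477}
```

View pics/top0.png

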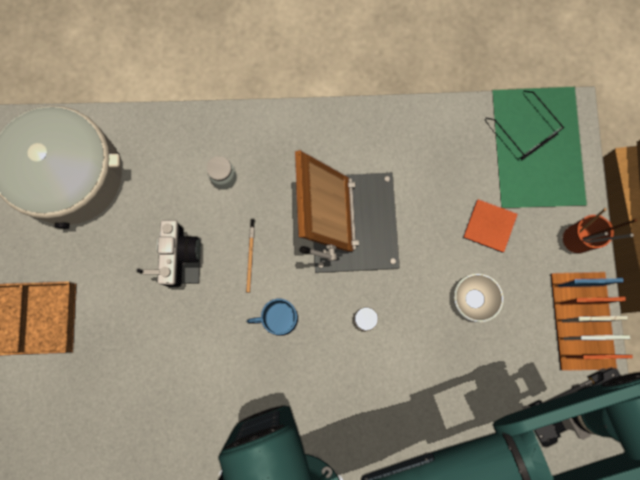

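View pics/scene0.png

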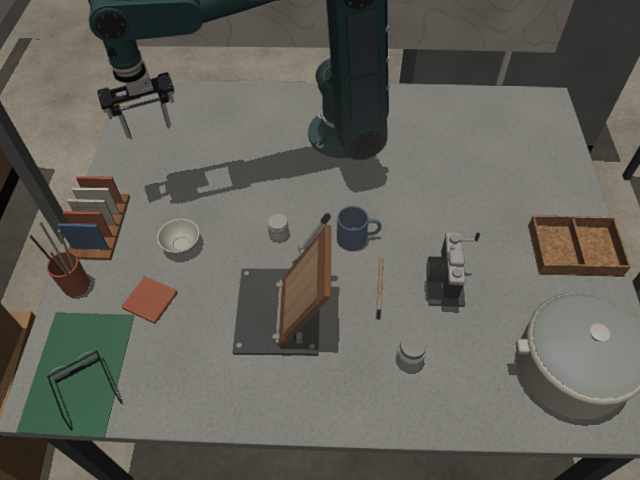

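The top view has the camera at about (175,255) px, with the lens to the right and the lever pin near (140,271). The frame hinge is near (352,220), the kickstand foot near (303,262), and the base plate screws are at (390,178) and (393,262). The scene view agrees: pin at (477,237), kick foot at (325,218). I'll zoom in next.

```bash
cat > h.py <<'E'
import numpy as np, cv2
from plant import ctrl, vision, ticket
class Cam:
    def __init__(s,n):
        d=vision.get_image(n); s.im=d["color"]; s.K=np.array(d["K"]); s.D=np.array([d["k1"],0,0,0,0.]); s.rv=np.array(d["rvec"],float); s.t=np.array(d["tvec"],float); s.R=cv2.Rodrigues(s.rv)[0]; s.c=-s.R.T@s.t
    def ray(s,p):
        u=cv2.undistortPoints(np.array([[p]],float),s.K,s.D)[0,0]; v=s.R.T@np.r_[u,1]; return v/np.linalg.norm(v)
    def plane(s,p,z):
        v=s.ray(p); return s.c+v*(z-s.c[2])/v[2]
    def proj(s,P): return cv2.projectPoints(np.array(P,float).reshape(-1,3),s.rv,s.t,s.K,s.D)[0][:,0]
def tri(a,p,b,q):
    u,v=a.ray(p),b.ray(q); k=np.linalg.lstsq(np.c_[u,-v],b.c-a.c,rcond=None)[0]
    x,y=a.c+k[0]*u,b.c+k[1]*v; return (x+y)/2,np.linalg.norm(x-y)
E
python3 - <<'E'
import cv2,numpy as np
t=cv2.imread("pics/top0.png");s=cv2.imread("pics/scene0.png")
r=lambda im,x,y,w,h,k:cv2.resize(im[y:y+h,x:x+w],None,fx=k,fy=k,interpolation=cv2.INTER_CUBIC)
o=np.zeros((600,800,3),np.uint8)
a=r(t,130,210,80,80,4);b=r(t,285,145,120,130,3.0);o[:320,:320]=a;o[:390,330:690]=b
cv2.imwrite("pics/c1.png",o)
o[:]=0
a=r(s,415,220,75,90,4);b=r(s,230,205,120,155,3.2);o[:360,:300]=a;o[:496,310:694]=b
cv2.imwrite("pics/c2.png",o)
E
```

```text
(no output)
```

View pics/c1.png

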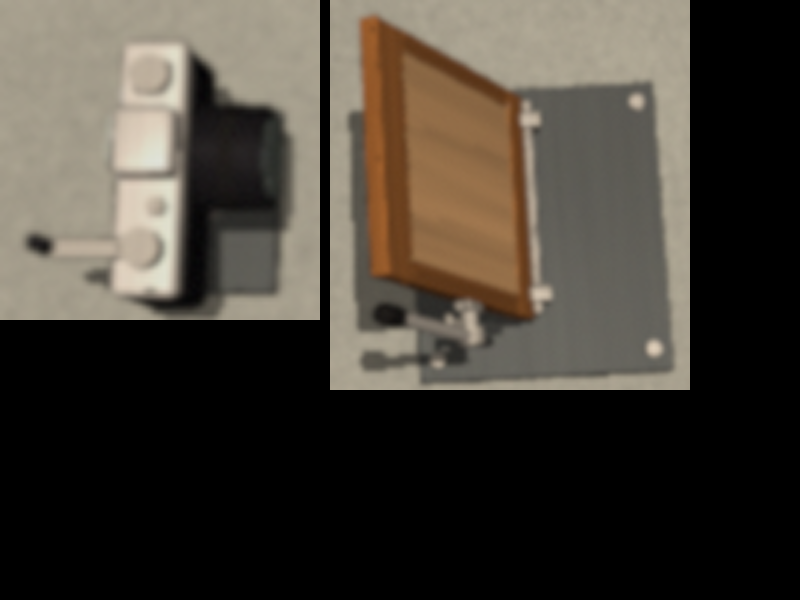

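View pics/c2.png

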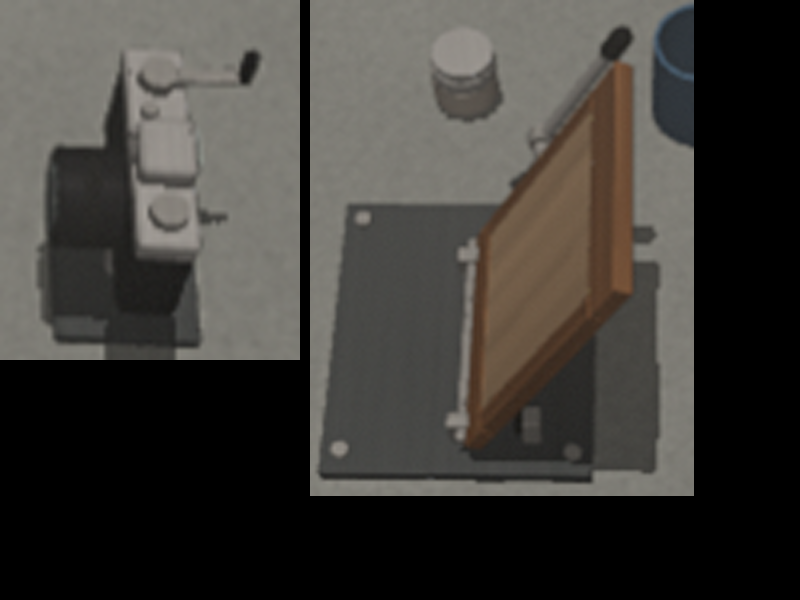

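Pin top is at (138.3,270) in the top view and (478,234.3) in the scene view. Kick foot is at (305,250) and (326,218), and the base plate corners are clear in both. I'll triangulate these and check them.

```bash
python3 - <<'E'
from h import *
np.set_printoptions(precision=1,suppress=True)
T,S=Cam("top"),Cam("scene")
f=lambda x,y:(130+x/4,210+y/4); g=lambda x,y:(285+(x-330)/3,145+y/3)
F=lambda x,y:(415+x/4,220+y/4); G=lambda x,y:(230+(x-310)/3.2,205+y/3.2)
print("pin",tri(T,f(34,240),S,F(252,57))); print("hub",tri(T,f(141,247),S,F(158,75)))
print("dialfar",tri(T,f(150,75),S,F(170,210)))
print("cam corners top z140",[T.plane(f(*p),140) for p in((125,45),(113,295),(180,298),(188,43))])
A=[g(652,83),g(673,370),g(422,383)];B=[G(320,474),G(348,205)]
print("easel T",[T.plane(p,12) for p in A]); print("easel S",[S.plane(p,12) for p in B])
print("screws",T.plane(g(637,101),13),T.plane(g(655,348),13),S.plane(G(339,448),13),S.plane(G(362,217),13))
print("foot",tri(T,g(390,315),S,G(617,42)))
print("topcorner +x front",tri(T,g(362,18),S,G(632,294))); print("topcorner -x front",tri(T,g(373,275),S,G(633,66)))
for n,p in dict(mug=(280,317),brush=(250,255),jar=(222,172),pot=(366,319),bowl=(478,298),tile=(490,225)).items(): print(n,T.plane(p,0 if n in("brush","tile") else 60))
E
```

```text
pin (array([503.8, 317.7, 168.4]), np.float64(0.04533172527994824))
hub (array([501.4, 267.8, 145.5]), np.float64(0.20496183830722298))
dialfar (array([595.2, 265. , 144.4]), np.float64(0.6019886793048319))
cam corners top z140 [array([613.1, 279.6, 140. ]), array([476.8, 283.5, 140. ]), array([474. , 247.9, 140. ]), array([613.2, 245.5, 140. ])]
easel T [array([ 743.9, -243.7,   12. ]), array([ 510.8, -248.7,   12. ]), array([506.2, -51.9,  12. ])]
easel S [array([ 747.8, -241.1,   12. ]), array([ 515.2, -247.3,   12. ])]
screws [ 729.1 -230.9   13. ] [ 528.4 -235.4   13. ] [ 727.2 -229.5   13. ] [ 526.8 -234.7   13. ]
foot (array([524. , -34.1, 239.9]), np.float64(0.8808751465758652))
topcorner +x front (array([728.4, -19.5, 247.3]), np.float64(2.2528527654431674))
topcorner -x front (array([550.1, -23.1, 247.1]), np.float64(1.9801823590512435))
mug [402.6  30.4  60. ]
brush [554.8 103.8   0. ]
jar [744.2 160.6  60. ]
pot [ 392.7 -162.3   60. ]
bowl [ 432.9 -414.5   60. ]
tile [ 610.3 -470.5    0. ]
```

The measurements match the given geometry: pin radius about 50 mm, pin z 168, plate 233 mm wide, frame top about 247. The pivot is at about (501,267.5), the hinge at about (644,-140) with yaw 0.023, and the kick pivot at about (528,-95,129). I'll move with the gripper shut towards the lever, staying high.

>>> nudge_tcp(ticks=[[[326, -297, -55], [0, 0, 0.413]], [[326, -297, -55], [0, 0, 0.413]], [[326, -297, -55], [0, 0, 0.413]], [[326, -297, -55], [0, 0, 0.413]], [[326, -297, -55], [0, 0, 0.413]], [[326, -297, -55], [0, 0, 0.413]], [[326, -297, -55], [0, 0, 0.413]], [[326, -297, -55], [0, 0, 0.413]], [[326, -297, -55], [0, 0, 0.413]], [[326, -297, -55], [0, 0, 0.413]], [[326, -297, -55], [0, 0, 0.413]], [[326, -297, -55], [0, 0, 0.413]], [[326, -297, -55], [0, 0, 0.413]], [[326, -297, -55], [0, 0, 0.413]], [[326, -297, -55], [0, 0, 0.413]], [[326, -297, -55], [0, 0, 0.413]]], aperture=0)

```text
clock: 1.53
position: [399.6, -102.1, 260.1]
tool_rot: [0.0, 1.0, -0.001, -0.0]
ft_force: [0.3, -0.9, -0.6]
finger_gap: 0.4
gripper_force: 0.0
```

>>> nudge_tcp(ticks=[[[135, -420, 50], [0, 0, 0]], [[135, -420, 50], [0, 0, 0]], [[135, -420, 50], [0, 0, 0]], [[135, -420, 50], [0, 0, 0]], [[135, -420, 50], [0, 0, 0]], [[135, -420, 50], [0, 0, 0]], [[135, -420, 50], [0, 0, 0]], [[135, -420, 50], [0, 0, 0]], [[135, -420, 50], [0, 0, 0]], [[135, -420, 50], [0, 0, 0]], [[135, -420, 50], [0, 0, 0]], [[135, -420, 50], [0, 0, 0]], [[135, -420, 50], [0, 0, 0]], [[135, -420, 50], [0, 0, 0]], [[135, -420, 80], [0, 0, 0]], [[135, -420, 105], [0, 0, 0]], [[135, -420, 105], [0, 0, 0]], [[135, -420, 105], [0, 0, 0]]])

```text
clock: 3.03
position: [534.5, 316.8, 154.6]
tool_rot: [0.001, 1.0, -0.001, -0.001]
ft_force: [-1.5, -0.4, 1.4]
finger_gap: 0.4
gripper_force: 0.0
```

```bash
python3 - <<'E'
from h import *
T,S=Cam("top"),Cam("scene")
a=cv2.resize(T.im[180:310,110:240],None,fx=3,fy=3,interpolation=2);b=cv2.resize(S.im[190:320,380:510],None,fx=3,fy=3,interpolation=2)
cv2.imwrite("pics/l1.png",np.hstack([a,b]))
E
```

```text
(no output)
```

View pics/l1.png

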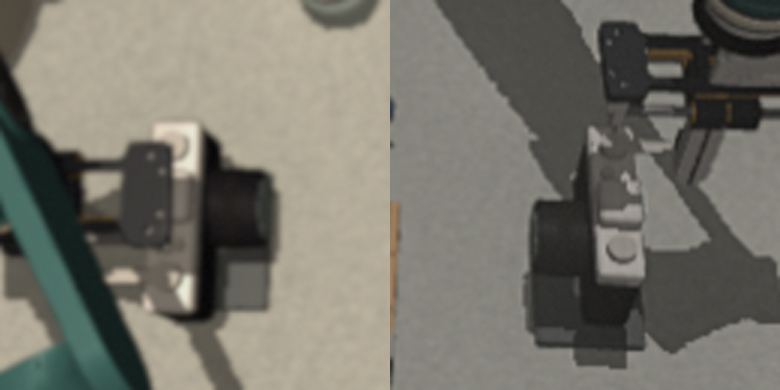

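The shut fingers stand behind the pin on its +x side (around (695,165) in the right half), tips beside it and clear of the hump. Next I'll compute the arc rows.

```bash
python3 - <<'E'
import numpy as np
for t in np.r_[np.arange(0,1.61,.12),1.68,1.72]:
    c,s=np.cos(t),np.sin(t); x=501.4+17*c-50*s; y=267.7+17*s+50*c
    print(f"[{x-535:.0f},{318-y:.0f},0,0,0,{-t:.2f}]",end=",")
E
```

```text
[-17,0,0,0,0,-0.00],[-23,-1,0,0,0,-0.12],[-29,-2,0,0,0,-0.24],[-35,-2,0,0,0,-0.36],[-42,-2,0,0,0,-0.48],[-48,-1,0,0,0,-0.60],[-54,2,0,0,0,-0.72],[-59,4,0,0,0,-0.84],[-65,8,0,0,0,-0.96],[-70,12,0,0,0,-1.08],[-74,16,0,0,0,-1.20],[-78,21,0,0,0,-1.32],[-81,27,0,0,0,-1.44],[-83,33,0,0,0,-1.56],[-85,39,0,0,0,-1.68],[-86,41,0,0,0,-1.72],
```

>>> nudge_tcp(ticks=[[[-17, 0, 0], [0, 0, 0]], [[-23, -1, 0], [0, 0, -0.12]], [[-29, -2, 0], [0, 0, -0.24]], [[-35, -2, 0], [0, 0, -0.36]], [[-42, -2, 0], [0, 0, -0.48]], [[-48, -1, 0], [0, 0, -0.60]], [[-54, 2, 0], [0, 0, -0.72]], [[-59, 4, 0], [0, 0, -0.84]], [[-65, 8, 0], [0, 0, -0.96]], [[-70, 12, 0], [0, 0, -1.08]], [[-74, 16, 0], [0, 0, -1.20]], [[-78, 21, 0], [0, 0, -1.32]], [[-81, 27, 0], [0, 0, -1.44]], [[-83, 33, 0], [0, 0, -1.56]], [[-85, 39, 0], [0, 0, -1.68]], [[-85, 39, 0], [0, 0, -1.68]], [[-85, 39, 0], [0, 0, -1.68]]])

```text
clock: 4.55
position: [450.9, 280.6, 158.0]
tool_rot: [0.0, 0.669, 0.743, 0.002]
ft_force: [-0.9, 1.9, 1.6]
finger_gap: 0.6
gripper_force: 0.8
```

```bash
python3 -c "
from plant import ctrl, vision, ticket;print(ctrl.get_state()['ft_force'])
import cv2
a=vision.get_image('scene')['color'][190:320,380:510];b=vision.get_image('top')['color'][180:310,110:240]
import numpy as np
cv2.imwrite('pics/l2.png',cv2.resize(np.hstack([b,a]),None,fx=3,fy=3,interpolation=2))"
```

```text
[-0.85376568  1.94566803  1.63783998]
```

View pics/l2.png

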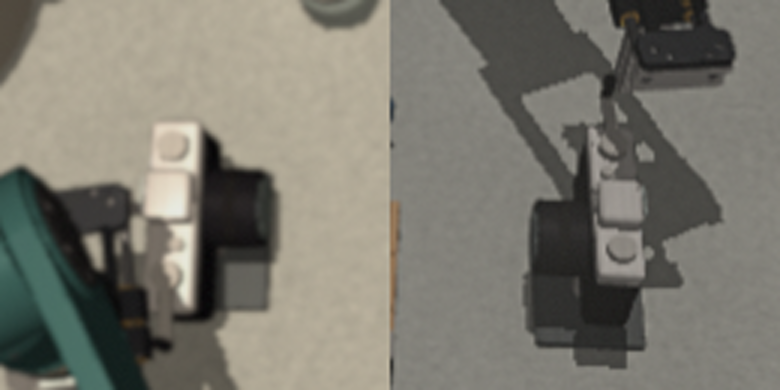

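The pin now points towards camera -x (pin top near (607,80) in the right half). The force is only the spring's, so I'll press on until the stop is felt.

>>> nudge_tcp(ticks=[[[-2, 0, 2], [0, 0, 0]], [[-4, 0, 2], [0, 0, -0.04]], [[-4, 0, 2], [0, 0, -0.04]], [[-4, 0, 2], [0, 0, -0.04]]])

```text
clock: 4.98
position: [451.1, 276.8, 153.8]
tool_rot: [-0.0, 0.653, 0.757, 0.001]
ft_force: [-0.4, 3.7, 2.2]
finger_gap: 0.8
gripper_force: 1.9
```

```bash
python3 - <<'E'
from h import *
S=Cam("scene"); p=S.plane((452.3,216.7),168.5); print("before:",p)
im=S.im[200:235,435:470]; g=im.max(2); print(np.argwhere(g<35)[:,::-1].mean(0)+[435,200], (g<35).sum())
cv2.imwrite("pics/l3.png",cv2.resize(S.im[190:260,420:490],None,fx=6,fy=6,interpolation=2))
E
```

```text
before: [453.74324998 263.35504575 168.5       ]
[459.11904762 211.83333333] 42
```

>>> nudge_tcp(ticks=[[[-2, 0, 0], [0, 0, 0]], [[-3, 0, 0], [0, 0, 0]], [[-3, 0, 0], [0, 0, 0]]])

```text
clock: 5.28
position: [451.1, 275.8, 153.9]
tool_rot: [-0.002, 0.652, 0.758, 0.002]
ft_force: [-0.3, 9.2, 1.3]
finger_gap: 0.3
gripper_force: 4.5
```

View pics/l3.png

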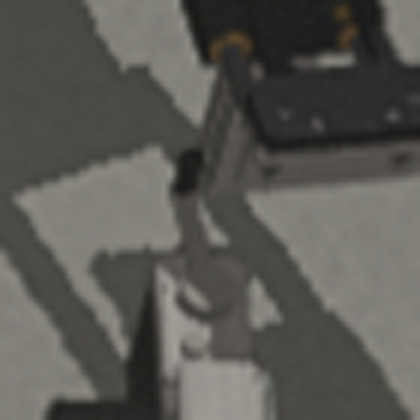

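The force rose to 9 N while the finger moved only 1 mm, and the picture shows the pin, near (187,165), pointing along -x. The lever is at its stop. Now I'll ease off and lift straight up to release it.

>>> nudge_tcp(ticks=[[[3, 0, 0], [0, 0, 0]], [[3, 0, -40], [0, 0, 0]], [[3, 0, -80], [0, 0, 0]], [[3, 0, -105], [0, 0, 0]], [[-40, -30, -110], [0, 0, 0]], [[-80, -60, -110], [0, 0, 0]], [[-120, -60, -110], [0, 0, 0]], [[-120, -60, -110], [0, 0, 0]], [[-120, -60, -110], [0, 0, 0]]])

```text
clock: 6.03
position: [409.2, 141.7, 263.6]
tool_rot: [0.001, 0.655, 0.756, -0.001]
ft_force: [0.6, -0.1, -0.8]
finger_gap: 0.5
gripper_force: 0.0
```

```bash
python3 - <<'E'
from h import *
T=Cam("top");S=Cam("scene")
print(ctrl.get_state()["position"],ctrl.get_state()["tool_rot"],ctrl.get_state()["joint_pos"])
cv2.imwrite("pics/l4.png",cv2.resize(np.hstack([T.im[180:310,110:240],S.im[190:320,380:510]]),None,fx=3,fy=3,interpolation=2))
E
```

```text
[409.54877279 144.59272609 263.16660741] [ 2.39025613e-04  6.53547352e-01  7.56885405e-01 -5.33601654e-04] [ 2.09538784e-01 -1.76008110e-01  1.51043945e+00 -1.05534460e-03
  1.80772249e+00  6.30188996e-02]
```

View pics/l4.png

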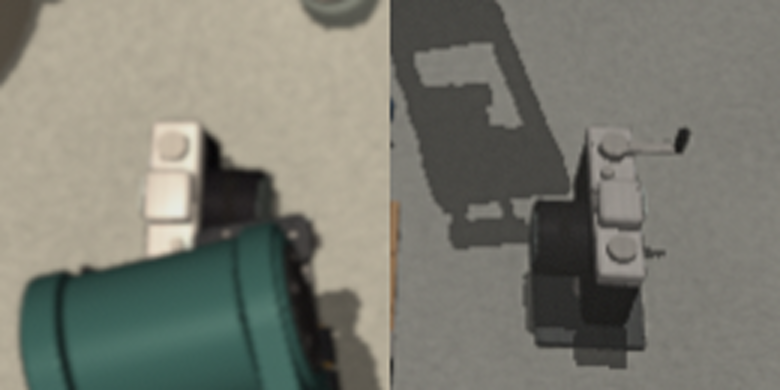

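The lever has sprung back: its pin is at (683,140) in the right half, straight behind the camera. Next the tool goes in front of the kickstand foot, with yaw turned to 0.

>>> nudge_tcp(ticks=[[[-145, 94, 58], [0, 0, 1.717]], [[-145, 94, 58], [0, 0, 1.717]], [[-145, 94, 58], [0, 0, 1.717]], [[-145, 94, 58], [0, 0, 1.717]], [[-145, 94, 58], [0, 0, 1.717]], [[-145, 94, 58], [0, 0, 1.717]], [[-145, 94, 58], [0, 0, 1.717]], [[-145, 94, 58], [0, 0, 1.717]], [[-145, 94, 58], [0, 0, 1.717]], [[-145, 94, 58], [0, 0, 1.717]], [[-145, 94, 58], [0, 0, 1.717]], [[-145, 94, 58], [0, 0, 1.717]], [[-145, 94, 58], [0, 0, 1.717]], [[-145, 94, 58], [0, 0, 1.717]], [[-145, 94, 58], [0, 0, 1.717]], [[-145, 94, 58], [0, 0, 1.717]]])

```text
clock: 7.47
position: [524.2, 16.9, 204.7]
tool_rot: [0.0, 1.0, 0.003, -0.001]
ft_force: [-0.9, 0.1, 0.7]
finger_gap: 0.5
gripper_force: 0.0
```

```bash
python3 - <<'E'
from h import *
S=Cam("scene");T=Cam("top")
cv2.imwrite("pics/k1.png",cv2.resize(np.hstack([T.im[170:300,255:385],S.im[170:300,240:370]]),None,fx=3,fy=3,interpolation=2))
E
```

```text
(no output)
```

View pics/k1.png

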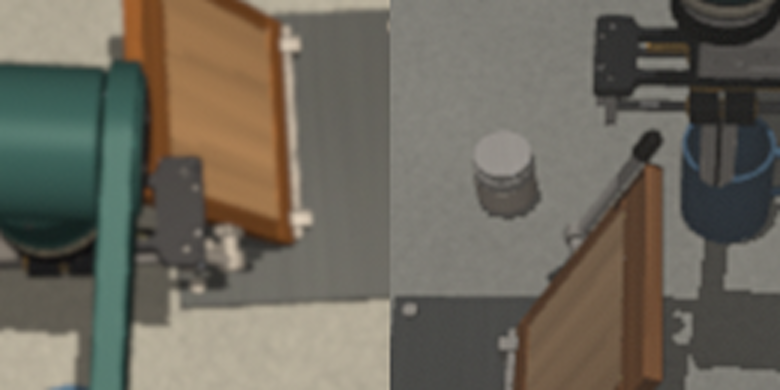

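The shut fingers are in front (+y) of the kickstand foot (foot at (650,143), fingers at (715,155) in the right half). Now I'll push towards -y.

>>> nudge_tcp(ticks=[[[0, 20, 0], [0, 0, 0]], [[0, 32, 0], [0, 0, 0]], [[0, 44, 0], [0, 0, 0]], [[0, 56, 0], [0, 0, 0]], [[0, 68, 0], [0, 0, 0]], [[0, 80, 0], [0, 0, 0]], [[0, 92, 0], [0, 0, 0]], [[0, 104, 0], [0, 0, 0]], [[0, 116, 0], [0, 0, 0]], [[0, 128, 0], [0, 0, 0]], [[0, 140, 0], [0, 0, 0]], [[0, 152, 0], [0, 0, 0]], [[0, 164, 0], [0, 0, 0]], [[0, 176, 0], [0, 0, 0]], [[0, 186, 0], [0, 0, 0]], [[0, 186, 0], [0, 0, 0]]])

```text
clock: 8.9
position: [524.4, -172.1, 205.3]
tool_rot: [0.0, 1.0, 0.0, -0.0]
ft_force: [-0.8, 1.1, -0.3]
finger_gap: 0.6
gripper_force: 0.0
```

```bash
python3 - <<'E'
from h import *
S=Cam("scene");T=Cam("top")
cv2.imwrite("pics/k2.png",cv2.resize(np.hstack([T.im[170:300,275:405],S.im[190:320,220:350]]),None,fx=3,fy=3,interpolation=2))
E
```

```text
(no output)
```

View pics/k2.png

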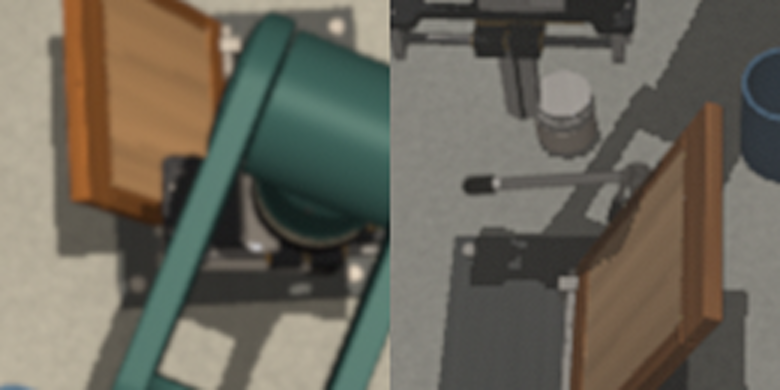

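The leg has gone over to the back: the foot is at (483,185) in the right half, pixel (251,252). I'll check its angle numerically once time has passed, while lifting up and away.

```bash
cat > kick.py <<'E'
from h import *
S=Cam("scene")
piv=np.array([528,-95,129.])
for a in(1.2,1.6,2.0,2.4,2.65):
    w=a-.45; print(a,S.proj(piv+[-1,-134*np.sin(w),134*np.cos(w)])[0].round(1))
g=S.im[225:300,225:300].max(2); n,l,st,c=cv2.connectedComponentsWithStats((g<32).astype(np.uint8))
for i in range(1,n):
    if st[i,4]>8: print("dark",c[i]+225,st[i])
E
python3 kick.py
```

```text
1.2 [257.3 221.1]
1.6 [245.6 232.5]
2.0 [243.1 245.6]
2.4 [249.4 258.2]
2.65 [257.2 265.1]
```

>>> nudge_tcp(ticks=[[[0, 0, -40], [0, 0, 0]], [[0, 0, -80], [0, 0, 0]], [[0, 0, -110], [0, 0, 0]], [[0, 0, -125], [0, 0, 0]], [[0, 0, -125], [0, 0, 0]], [[0, 0, -125], [0, 0, 0]]])

```text
clock: 9.55
position: [524.9, -169.4, 331.2]
tool_rot: [0.0, 1.0, 0.002, 0.001]
ft_force: [0.7, -0.2, -1.2]
finger_gap: 0.4
gripper_force: 0.0
```

```bash
python3 kick.py
```

```text
1.2 [257.3 221.1]
1.6 [245.6 232.5]
2.0 [243.1 245.6]
2.4 [249.4 258.2]
2.65 [257.2 265.1]
```

```bash
python3 - <<'E'
from h import *
S=Cam("scene")
piv=np.array([528,-95,129.]); print("a=0 pred",S.proj(piv+[-1,134*np.sin(.45),134*np.cos(.45)])[0], "pivot",S.proj(piv)[0])
g=cv2.GaussianBlur(S.im,(0,0),1.2).max(2); r=g[235:285,230:315].copy()
for k in range(4):
    _,_,m,_=cv2.minMaxLoc(r); print((m[0]+230,m[1]+235),r[m[1],m[0]]); cv2.circle(r,m,6,255,-1)
# bright thin rod: sample rows, compare with initial image
d=cv2.absdiff(S.im,cv2.imread("pics/scene0.png")).max(2); print("now rod(bright) px:")
b=(g[235:285,230:315]>cv2.medianBlur(g,15)[235:285,230:315].astype(int)+14)
n,l,st,c=cv2.connectedComponentsWithStats(b.astype(np.uint8))
for i in range(1,n):
    if st[i,4]>15: print(st[i]+[230,235,0,0,0],c[i]+[230,235])
E
```

```text
a=0 pred [324.49626725 216.37891954] pivot [299.69900882 248.08303935]
(260, 266) 43
(277, 278) 50
(271, 280) 50
(277, 271) 51
now rod(bright) px:
[286 235  10  13  59] [289.88135593 240.6779661 ]
[300 239  10   7  51] [304.56862745 241.78431373]
[266 261  14   9  59] [272.50847458 265.66101695]
[276 282   6   3  17] [278.64705882 283.05882353]
```

The foot is at (260,266), where 2.65 rad predicts (258.6,266.8) after correcting for the offset seen when folded, so the kickstand is fully down. Next, over the top rail with a 50 mm opening.

>>> nudge_tcp(ticks=[[[116, -139, 0], [0, 0, -0.023]], [[116, -139, 0], [0, 0, -0.023]], [[116, -139, 0], [0, 0, -0.023]], [[116, -139, 0], [0, 0, -0.023]], [[116, -139, 0], [0, 0, -0.023]], [[116, -139, 0], [0, 0, -0.023]], [[116, -139, 0], [0, 0, -0.023]], [[116, -139, 0], [0, 0, -0.023]]], aperture=50)

```text
clock: 10.32
position: [639.4, -31.4, 329.2]
tool_rot: [0.0, 1.0, 0.012, -0.001]
ft_force: [0.9, -0.4, 0.1]
finger_gap: 48.5
gripper_force: 0.0
```

```bash
python3 -c "
from h import *
print(ctrl.get_state()['position'])
S=Cam('scene');T=Cam('top')
print(S.proj([[550,-21,247],[728,-18,247]]),T.proj([[550,-21,247]]))"
```

```text
[639.36565627 -31.39522064 329.1690913 ]
[[331.433697   225.63937035]
 [330.82681846 296.82242942]] [[297.80953648 236.79955938]]
```

>>> nudge_tcp(ticks=[[[0, 0, 30], [0, 0, 0]], [[0, 0, 50], [0, 0, 0]], [[0, 0, 65], [0, 0, 0]], [[0, 0, 75], [0, 0, 0]], [[0, 0, 80], [0, 0, 0]], [[0, 0, 85], [0, 0, 0]], [[0, 0, 90], [0, 0, 0]], [[0, 0, 90], [0, 0, 0]]])

```text
clock: 11.08
position: [640.1, -30.8, 240.4]
tool_rot: [0.0, 1.0, 0.013, 0.0]
ft_force: [-0.3, 0.4, -0.5]
finger_gap: 50.3
gripper_force: 0.0
```

```bash
python3 -c "
from plant import ctrl, vision, ticket;print(ctrl.get_state()['ft_force'])"
```

```text
[-0.29948445  0.35035482 -0.50439457]
```

It went over the rail without contact. Now I'll swing the frame up with the front finger.

>>> nudge_tcp(ticks=[[[0, 8, -1], [0, 0, 0]], [[0, 16, -1], [0, 0, 0]], [[0, 24, -2], [0, 0, 0]], [[0, 32, -3], [0, 0, 0]], [[0, 40, -4], [0, 0, 0]], [[0, 48, -5], [0, 0, 0]], [[0, 56, -6], [0, 0, 0]], [[0, 64, -7], [0, 0, 0]], [[0, 72, -8], [0, 0, 0]], [[0, 80, -9], [0, 0, 0]], [[0, 88, -9], [0, 0, 0]], [[0, 95, -10], [0, 0, 0]], [[0, 101, -10], [0, 0, 0]], [[0, 101, -10], [0, 0, 0]], [[0, 101, -10], [0, 0, 0]]])

```text
clock: 12.33
position: [642.6, -132.2, 249.8]
tool_rot: [-0.0, 1.0, 0.012, -0.0]
ft_force: [-0.6, 0.2, -1.3]
finger_gap: 50.0
gripper_force: 0.3
```

>>> nudge_tcp(ticks=[[[0, 0, 0], [0, 0, 0]], [[0, 0, 0], [0, 0, 0]], [[0, 0, 0], [0, 0, 0]], [[0, 0, 0], [0, 0, 0]], [[0, 0, 0], [0, 0, 0]], [[0, 0, 0], [0, 0, 0]], [[0, 0, 0], [0, 0, 0]], [[0, 0, 0], [0, 0, 0]], [[0, 0, 0], [0, 0, 0]], [[0, 0, 0], [0, 0, 0]], [[0, 0, 0], [0, 0, 0]], [[0, 0, 0], [0, 0, 0]]], aperture=8, force=10)

```text
clock: 13.33
position: [642.9, -131.8, 250.7]
tool_rot: [0.0, 1.0, 0.013, 0.0]
ft_force: [0.5, -0.9, 0.9]
finger_gap: 13.9
gripper_force: 10.0
```

```bash
python3 - <<'E'
from h import *
print(ctrl.get_state()["ft_force"])
S,T=Cam("scene"),Cam("top")
# expected frame upright corners and actual orange-wood mask extent
def corners(a,x):
    t=np.array([0,-np.sin(a),np.cos(a)]); n=np.array([0,np.cos(a),np.sin(a)])
    h=np.array([644,-140,30.]); ex=np.array([1,.023,0]); return h+ex*x+250*t+15*n
for a in(-.06,0,.06): print(a,S.proj([corners(a,-90),corners(a,90)]).round(1).tolist(),T.proj([corners(a,90)]).round(1).tolist())
for C,(x0,y0,x1,y1) in((S,(225,190,345,370)),(T,(280,130,420,290))):
    hsv=cv2.cvtColor(C.im,cv2.COLOR_BGR2HSV)[y0:y1,x0:x1]
    m=cv2.inRange(hsv,(5,90,50),(20,255,255)); n,l,st,c=cv2.connectedComponentsWithStats(m)
    for i in range(1,n):
        if st[i,4]>60: print(st[i]+[x0,y0,0,0,0])
    cnt=max(cv2.findContours(m,0,2)[0],key=cv2.contourArea); print((cv2.minAreaRect(cnt)),(cv2.approxPolyDP(cnt,4,True)[:,0]+[x0,y0]).tolist())
E
```

```text
[ 0.49466833 -0.91450313  0.94379317]
-0.06 [[288.6, 217.0], [284.4, 289.8]] [[338.6, 142.0]]
0 [[281.5, 216.4], [276.7, 289.2]] [[346.1, 141.5]]
0.06 [[274.4, 216.1], [268.9, 288.9]] [[353.7, 141.2]]
[270 239  15 105 901]
[284 274   6  20  63]
((51.79688262939453, 101.03154754638672), (104.1117935180664, 13.44214153289795), 88.93909454345703) [[275, 239], [270, 287], [282, 343], [283, 263], [278, 262]]
[341 189  17  41 561]
((69.0, 79.0), (40.0, 16.0), 90.0) [[341, 193], [342, 224], [357, 229], [355, 189]]
```

Gripped: the gap is 13.9 mm on a 14 mm frame, and the rail corner matches upright. A last check of the kickstand and lever before handing in.

```bash
python3 - <<'E'
from h import *
S=Cam("scene")
for a in(2.4,2.5,2.65): print(a,S.proj([527,-143-134*np.sin(a),140+134*np.cos(a)])[0].round(1))
g=cv2.GaussianBlur(S.im,(0,0),1.2).max(2); r=g[240:310,235:285].copy()
for k in range(3):
    _,_,m,_=cv2.minMaxLoc(r); print((m[0]+235,m[1]+240),r[m[1],m[0]]); cv2.circle(r,m,6,255,-1)
p=g[225:245,468:488]; print("pin",p.min(),np.add(cv2.minMaxLoc(p)[2],(468,225)))
E
```

```text
2.4 [245.5 266.7]
2.5 [249.9 268.7]
2.65 [257.1 271.3]
(283, 240) 38
(264, 240) 41
(260, 272) 41
pin 49 [477 236]
```

```bash
python3 -c "
from plant import ctrl, vision, ticket;print(ticket.job_done())"
```

```text
the job is handed in; nothing more can be done
None
```

I've handed the job in with the lever wound to its stop and sprung back, the kickstand fully down, and the frame gripped upright and held still; the hand-in gave no verdict, and I didn't re-check the other objects on the bench afterwards.

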